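# Load the polishing machine, shut it and set its timer

## Task

Start a polishing run: lower the handled basket of castings into the machine's tank so that it stands flat on the tank floor, and let go of it. Then swing the lid shut and press it down firmly to be sure that it is fully home, and last turn the timer knob until its nose points exactly at the raised tab on the rim of the dial. Leave the tab, the tin, the bottle and the jar where they are, and do not drop the basket in.

Things in the scene. Friction and masses are not known exactly. Their poses are not given: they have to be found in the camera images.
- machine: Fixed bench polishing machine, 295 long (its x, from -145 to +145), 160 wide (y), grey and steel. Origin: under its middle, on the table. Front (-x): an open rectangular tank with its rim 107 above the table, inside 138 (x) by 148 (y), floor 31 above the table, walls 6. Back (+x): a deck 85 high that carries the timer dial. Its yaw varies.
- tank_floor (a point): Centre of the tank's inner floor, 70 in -x from the machine's origin, 31 above the table; axes as the machine's.
- lid_hinge (a point): Middle of the lid's hinge line, which runs along the machine's y at the tank's back rim, 4 in +x from the machine's origin and 110 above the table; axes as the machine's.
- lid (a joint): Angle of the steel lid (rad): 0 shut (flat on the tank), 1.57 standing upright, up to 2.0 leaning back over the dial. It starts open and stays where it is put, by friction (about 2 to 5 N at its edge moves it). The lid is a flat plate 6 thick, 160 wide, that reaches 150 from the hinge, with a pull tab 70 wide and 16 longer at the middle of its free edge; shut, its top is 114 above the table.
- lid_edge (a point): On the lid's outer (upper when shut) face at the middle of its free edge, 150 from the hinge; z is the outward normal of that face, -x points away from the hinge.
- dial_axis (a point): On the timer knob's vertical axis at the height to grip, 122 above the table, 75 in +x from the machine origin; axes as the machine. The knob is a black bar 16 wide (flat upright sides), 74 long; its plain end is a round boss 24 across, 30 from the axis; top 127 above the table underside 97, on a hub 48 across. Fingertips should stay above 99. The dial plate is 136 across.
- timer (a joint): Turn of the timer knob (rad), clockwise from above positive; at 0 its nose points along the machine's +x. It can turn from -2.6 to 2.6 and stays where it is left (friction about 0.05 N m).
- nose (a point): Tip of the knob's thin pointed nose, 52 from the axis, 99 above the table. The other end of the bar is rounded and has no nose. x points outwards along the nose.
- set_tab (a joint): Turn of the raised tab round the dial (rad), counted as for the timer: the timer should end at the same value. Leave it alone.
- tab (a point): Inner point of the small raised dark steel tab (14 long, 7 wide, 12 high) on the rim of the dial, 52 from the axis, where the nose has to point.
- basket: Steel basket with castings in it, 80 (x) by 100 (y), walls 42 high, with a straight handle bar above it along its y: 98 long, 12 wide, from 64 to 74 above the underside, on a post at each end. Origin: centre of the underside. About 0.3 kg.
- tin: Bystander: plain open steel tin 80 by 100 by 42 without a handle. Origin: centre of the underside.
- bottle: Bystander: white bottle 64 across, 170 high, beside the dial. Origin: centre of the underside.
- jar: Bystander: glass jar 72 across, 110 high, on the other side of the dial. Origin: centre of the underside.
Not all that is in view belongs to the job. Leave any purple look-alike of the basket alone.

How it is judged:
On the way, in this order (a step that is already met when the one before it is completed fails the run):
1. the basket stands flat in the tank and is let go (x of basket in the frame of tank_floor between -0.03 and 0.03 m and y of basket in the frame of tank_floor between -0.04 and 0.04 m and z of basket in the frame of tank_floor below 0.008 m and angle between basket's own z axis and vertical below 0.1 rad and linear speed of basket below 0.02 m/s and contact force between the fingers and basket below 0.05 N), for 0.2 s.
2. the lid is shut and pressed down by the robot with more than 4 N (value of joint lid below 0.04 rad and contact force between any of the fingers, the arm and lid above 4 N), for 0.2 s.
3. the timer's nose points at the tab (distance between nose and tab below 0.005 m), for 0.2 s.
At the end, for the whole second after the job is handed in: The basket stands flat and at rest on the tank floor (within 30 mm of the centre along x and 40 mm along y, within 8 mm of the floor, tilted less than 0.1 rad), the lid is within 0.04 rad of shut, and the timer's nose is within 5 mm (about 5.5 degrees) of the tab's inner point and at rest (x of basket in the frame of tank_floor between -0.03 and 0.03 m and y of basket in the frame of tank_floor between -0.04 and 0.04 m and z of basket in the frame of tank_floor below 0.008 m and angle between basket's own z axis and vertical below 0.1 rad and linear speed of basket below 0.02 m/s and value of joint lid below 0.04 rad and distance between nose and tab below 0.005 m and velocity of joint timer between -0.05 and 0.05 rad/s); the robot touches nothing.
It fails at once if the plain open tin is moved more than 30 mm or tipped over (distance of tin from where it was at the start of the episode above 0.03 m or angle between tin's own z axis and vertical above 0.5 rad).
It fails at once if the bottle is moved more than 30 mm or tipped over (distance of bottle from where it was at the start of the episode above 0.03 m or angle between bottle's own z axis and vertical above 0.5 rad).
It fails at once if the jar is moved more than 30 mm or tipped over (distance of jar from where it was at the start of the episode above 0.03 m or angle between jar's own z axis and vertical above 0.5 rad).
It fails at once if the tab is turned (its point moved more than 5 mm) (distance of tab from where it was at the start of the episode above 0.005 m).
It fails at once if the basket is let fall into the tank from more than 30 mm above its floor (horizontal distance between basket and tank_floor below 0.06 m and z of basket in the frame of tank_floor above 0.03 m and contact force between the fingers and basket below 0.05 N).
It also fails if it takes over 72 s, if anything falls off the work surface, if the arm or the gripper's body presses on something with over 40 N, if the wrist force passes 120 N, or if a joint passes its speed limit or range.

## Robot

A 7-joint arm with a two-finger parallel gripper is mounted at the origin on the work surface. World frame = base frame: x ahead of the robot, y to its left, z up, the work surface at z = 0. Lengths are in m, angles in rad, forces in N, time in s.
With the tool pointing down it reaches from about 0.375 to 0.925 m from the base axis. Payload 3.1 kg.
Tool frame: the origin (TCP) lies at the very end of the fingers, on their centre line; the grasp point (between the pads) lies 19 mm behind it; z points along the fingers, y is the line along which they close (so a half turn about z gives the same grasp; the last joint's range is limited). The gripper opens to 85 mm and grips with 20 to 120 N. Pads are 22 mm wide; open, the fingers measure 114 mm over their backs; the gripper's body (76 mm by 85 mm) begins 54 mm behind the grasp point. The pads swing forward as they close: fully open they stand 13 mm farther back than shut.
Start: joints at [1.183, 0.383, 0.044, 1.598, -0.018, 1.161, -0.05], TCP at [0.186, -0.623, 0.231] pointing down, gripper open.
Joint ranges: [-2.61, 2.61], [-0.41, 2.15], [-1.48, 1.57], [0, 2.5], [-1.57, 4.71], [0.05, 1.97], [-2.85, 2.85]. Speed limits (rad/s): [2.79, 2.79, 3.14, 3.14, 3.14, 3.14, 3.14].

## Interface

Orientations are given as a unit quaternion [w, x, y, z].
In Python, from cell import robot gives the robot as it stands. The module is installed in compiled form; this text tells all that it offers.
- The arm moves only by the tool send_rows, never from a script. Its argument "moves" is one flat list of numbers, 6 for each row, row after row: the shift along the tool's x, y, z in m, then the turn, a rotation vector about the tool's x, y, z in units of 8 degrees (1.0 is 8 degrees). A call has 1 to 5 rows; each row is the pose to reach, as a shift and turn from the pose commanded when the call began, along the tool's axes at that moment; what a row does not reach only later rows make up. A row lasts 1/8 s, in which the tool goes at most 62.5 mm and 10.7 degrees, less where a joint would pass 70% of its speed; a pose out of reach is approached as far as the arm can. A call with a gripper value outside its range is refused whole. "jaw" is the finger opening in m, from 0 to 0.0854, set as the call begins (left out, the last holds). The fingers move at their own pace and stop on an object; the grip force is fixed at half the most. Time passes only in rows, so rows that repeat a pose let the fingers close. It gives the time, the measured TCP pose, the force, the opening and the grip force at its end, in the units of the state.
- robot.observe(): the state, without advancing time (a new reading comes with each control period).
- robot.get_image(name): name is "side" or "top"; returns (picture, depth): 420x560x3 uint8, blue, green, red; 420x560 float32, m along the optical axis (not along the pixel's ray), 0 where there is no reading.
- robot.camera_params(name): a dict with "K" (3x3 intrinsics, pixels), "D" ([k1, k2, p1, p2, k3] as OpenCV has them; the pictures are not rectified), "R" (3x3) and "t" (3): a world point X has camera coordinates R X + t. Camera axes: x right, y down, z forward; pixel columns grow to the right and rows downward; lengths in m; the calibration is good to about 2 mm. A picture is of the moment at which its call begins. camera_params takes no time and is no camera call.
- robot.hand_in(): hands the job in; it is judged then, once.
Trained networks look in the newest picture that a camera, given by its name, has taken for a name from the list of things; names that differ only in an ending like _2 or _b are one class to them, and where a whole thing is asked for, a point or a joint stands for the part that bears it (a point fixed in the world has none). Each returns a list of dicts, best first, with "score" (0 to 1); they miss things now and then, are a little off and sometimes report something else, mostly with a low value. They report only what shows in the picture. A call takes as long as a camera call. They do not tell look-alikes from the thing itself.
- robot.masks_of(camera, label): "region" (420x560 bool, what is visible of it).
- robot.place_of(camera, label): "at" ([x, y, z] in m, in world coordinates, good to about 4 mm: a listed point, or the origin of a listed thing).
The state is a dict: "clock": time; "joints": joint angles; "joint_velocities": joint speeds; "joint_efforts": joint torques, N m; "tool_pos": TCP position; "eef_rot": TCP orientation; "ft_force": force on the tool from outside, world axes, zero at the start; "torque": the same for the moment, N m; "width": finger opening in m; "finger_force": force on a finger pad.
Only numpy, scipy, OpenCV 4.12 (cv2) and the standard library are available. Lean on these libraries where they do the work, as an engineer would, in place of code of your own. Each camera call takes 0.05 s, during which the arm holds its last target. There are 200 camera calls.

## Working session

There is one attempt and no reset: what is moved stays moved. The work goes in short steps, Python scripts to look and compute and a tool call to move; the robot and the scene stay as the last step left them, time stands still between calls to the robot, and variables do not carry over. Pictures are saved under pics/ and viewed, at most 10 in all, crops included, and the job is handed in when it is done.

Besides the shell and the picture viewer there is one more tool, called by a JSON object that holds its "op" and its "data", one argument or row to a line. send_rows: Moves the arm, as the interface text tells. Its arguments: {"type":"object","properties":{"moves":{"type":"array"},"jaw":{"type":"number"}},"required":["moves"]}

```bash
mkdir -p pics
python3 - <<'E'
from cell import robot
import cv2,numpy as np
s=robot.observe();print(s['clock'],s['tool_pos'],s['eef_rot'],s['width'])
for c in('side','top'):
    im,d=robot.get_image(c);cv2.imwrite(f'pics/{c}0.png',im)
    for n in('machine','tank_floor','lid_hinge','lid_edge','dial_axis','nose','tab','basket','tin','bottle','jar'):
        print(c,n,[(np.round(r['at'],3).tolist(),round(r['score'],2)) for r in robot.place_of(c,n)[:3]])
print(robot.observe()['clock'])
E
```

```text
0.0 [ 0.18545477 -0.62199928  0.22989861] [-1.27789768e-03  9.89515777e-01  1.44418940e-01 -2.54664560e-04] 0.08513708591703041
side machine [([0.552, -0.05, 0.004], 0.84)]
side tank_floor [([0.487, -0.069, 0.037], 0.79)]
side lid_hinge [([0.559, -0.047, 0.105], 0.9)]
side lid_edge [([0.583, -0.043, 0.256], 0.57), ([0.561, -0.049, 0.108], 0.21)]
side dial_axis [([0.629, -0.035, 0.119], 0.77)]
side nose [([0.6, 0.005, 0.097], 0.49)]
side tab [([0.675, -0.004, 0.095], 0.44)]
side basket [([0.269, -0.47, 0.002], 0.77), ([0.44, -0.291, -0.002], 0.64), ([0.284, -0.306, 0.0], 0.56)]
side tin [([0.553, -0.053, -0.002], 0.72), ([0.41, 0.323, -0.002], 0.71)]
side bottle [([0.597, 0.112, 0.003], 0.78)]
side jar [([0.676, -0.178, 0.001], 0.71)]
top machine [([0.557, -0.052, 0.0], 0.63)]
top tank_floor [([0.488, -0.069, 0.031], 0.92), ([0.599, 0.007, 0.097], 0.43)]
top lid_hinge [([0.562, -0.05, 0.11], 0.56)]
top lid_edge [([0.593, -0.042, 0.257], 0.66)]
top dial_axis [([0.628, -0.034, 0.122], 0.65), ([0.558, -0.049, 0.001], 0.19)]
top nose [([0.599, 0.011, 0.097], 0.6)]
top tab [([0.437, -0.288, -0.002], 0.54)]
top basket [([0.441, -0.287, -0.002], 0.67), ([0.284, -0.3, -0.002], 0.66), ([0.438, -0.46, 0.0], 0.63)]
top tin [([0.412, 0.323, 0.002], 0.77)]
top bottle [([0.597, 0.109, 0.001], 0.8)]
top jar [([0.682, -0.176, 0.003], 0.74)]
1.2
```

View pics/top0.png

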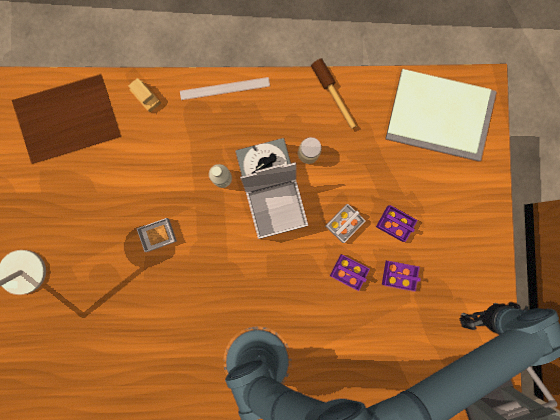

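View pics/side0.png

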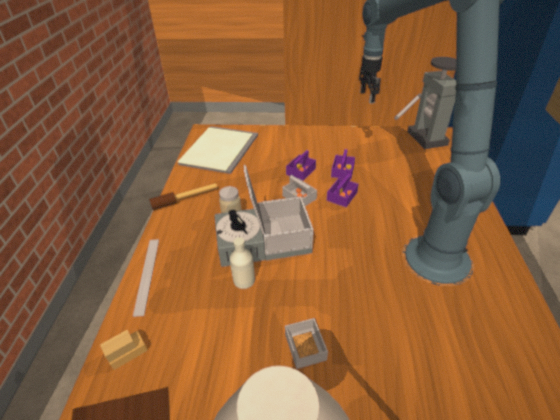

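The top view shows the steel basket at about (347,223), with three purple look-alikes beside it. The tin is at (157,235). The machine is at (270,190) with its lid up, the dial at (265,160), the bottle at (220,175) and the jar at (310,150). The side view agrees. Next I measure the yaws from depth.

```bash
cat > h.py <<'E'
from cell import robot
import cv2,numpy as np
def cloud(c):
    im,d=robot.get_image(c);p=robot.camera_params(c);K,D,R,t=[np.array(p[k],float) for k in('K','D','R','t')]
    v,u=np.mgrid[:420,:560]
    n=cv2.undistortPoints(np.stack([u,v],-1).reshape(-1,1,2).astype(float),K,D).reshape(420,560,2)
    X=(np.dstack([n*d[...,None],d])-t.ravel())@R
    X[d==0]=np.nan
    return im,X
def proj(c,P):
    p=robot.camera_params(c);R,t=np.array(p['R'],float),np.array(p['t'],float)
    return cv2.projectPoints(np.array(P,float).reshape(-1,1,3),cv2.Rodrigues(R)[0],t,np.array(p['K'],float),np.array(p['D'],float))[0].reshape(-1,2)
E
python3 - <<'E'
from h import *
for c in('side','top'):
    im,X=cloud(c)
    m=(np.hypot(X[...,0]-.44,X[...,1]+.288)<.085)
    h=m&(X[...,2]>.058)&(X[...,2]<.085)
    P=X[h];q=P[:,:2]-P[:,:2].mean(0);w,V=np.linalg.eigh(q.T@q)
    print(c,'handle',h.sum(),P.mean(0),'minarearect',cv2.minAreaRect(P[:,:2].astype(np.float32)),np.degrees(np.arctan2(*V[::-1,1])))
    b=m&(X[...,2]>.012);print(cv2.minAreaRect(X[b][:,:2].astype(np.float32)))
    # tank rim
    r=(np.hypot(X[...,0]-.488,X[...,1]+.069)<.13)&(abs(X[...,2]-.107)<.006)&(X[...,0]<.56)
    print('rim',r.sum(),cv2.minAreaRect(X[r][:,:2].astype(np.float32)),np.median(X[r][:,2]))
    l=(np.hypot(X[...,0]-.57,X[...,1]+.045)<.13)&(X[...,2]>.14)
    P=X[l];print('lid',l.sum(),P.mean(0),np.linalg.svd(P-P.mean(0),full_matrices=0)[2][2],P[:,2].max())
    for n,ctr in(('b',(347,223)),('d',(265,165))):
        if c=='top':
            u,v=ctr;cv2.imwrite(f'pics/{n}1.png',cv2.resize(im[v-35:v+35,u-45:u+45],None,fx=8,fy=8,interpolation=cv2.INTER_CUBIC))
    if c=='side': cv2.imwrite('pics/sd1.png',cv2.resize(im[165:285,200:330],None,fx=5,fy=5,interpolation=cv2.INTER_CUBIC))
a=cv2.imread('pics/b1.png');b=cv2.imread('pics/d1.png')
cv2.imwrite('pics/c1.png',cv2.resize(np.vstack([a,b]),None,fx=.53,fy=.53))
E
```

```text
side handle 99 [ 0.443744   -0.28745944  0.07177253] minarearect ((0.44479629397392273, -0.290888249874115), (0.015094122849404812, 0.10217833518981934), 44.488121032714844) 135.1904707147561
((0.44357582926750183, -0.2892885208129883), (0.0867135152220726, 0.10625475645065308), 43.72420120239258)
rim 318 ((0.48736774921417236, -0.06748218834400177), (0.14918401837348938, 0.1671675592660904), 13.005087852478027) 0.10650610428176707
lid 246 [ 0.57191789 -0.01721012  0.22102615] [-0.95486896 -0.22788311  0.19051133] 0.27609199569740844
top handle 122 [ 0.44203798 -0.2915528   0.07343051] minarearect ((0.4414460062980652, -0.29042184352874756), (0.012288311496376991, 0.09733153134584427), 43.972808837890625) 135.11799697472935
((0.4325619041919708, -0.29679590463638306), (0.10156480967998505, 0.1010843962430954), 43.74567413330078)
rim 290 ((0.48573875427246094, -0.06857212632894516), (0.14865560829639435, 0.15963250398635864), 14.197871208190918) 0.10691928293276848
lid 820 [ 0.57406906 -0.04552138  0.21352582] [-0.95281628 -0.24061057  0.18506132] 0.2801581338281169
```

View pics/c1.png

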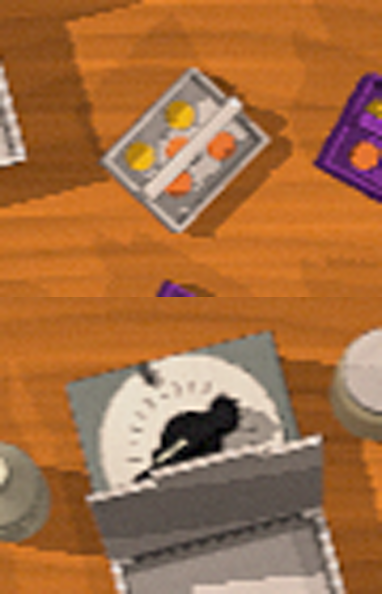

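View pics/sd1.png

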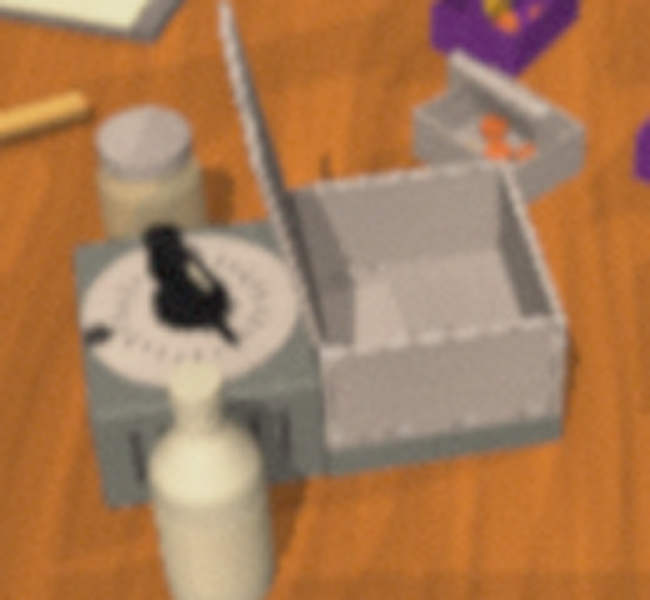

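The crops show the lid leaning back at about 1.76 rad. The knob's nose points to the lower left, and the dark tab is on the far left rim at crop (150,372). The handle centre is at (0.442,-0.290) with its bar at 135°. The tank centre is about (0.487,-0.068) and the machine yaw is 14°.

```bash
cat > g.py <<'E'
# g.py x y z yawdeg(of tool y axis): shift in tool axes and turn units to a pointing-down pose
import sys
from h import *
from scipy.spatial.transform import Rotation as Ro
def go(*goals):
    s=robot.observe();R0=Ro.from_quat(np.roll(s['eef_rot'],-1))
    yaw=np.degrees(np.arctan2(*R0.as_matrix()[1::-1,1]))
    print('t',round(s['clock'],2),'pos',np.round(s['tool_pos'],4),'yawY',round(yaw,1),'w',round(s['width'],4),'F',np.round(s['ft_force'],1),'ff',np.round(s['finger_force'],1))
    for x,y,z,a in goals:
        a=np.radians(a);Y=np.array([np.cos(a),np.sin(a),0]);Z=np.array([0,0,-1.])
        T=Ro.from_matrix(np.c_[np.cross(Y,Z),Y,Z])
        print(np.round(R0.inv().apply(np.array([x,y,z])-s['tool_pos']),4),np.round(np.degrees((R0.inv()*T).as_rotvec())/8,2))
if __name__=='__main__':
    go(*np.array(sys.argv[1:],float).reshape(-1,4))
E
python3 g.py .442 -.290 .18 45
```

```text
t 1.3 pos [ 0.1858 -0.6229  0.2312] yawY -73.4 w 0.0852 F [-0.2 -0.3 -0.8] ff 0.0
[ 0.3407 -0.2458  0.0513] [ -0.   -0.  -14.8]
```

{"op": "send_rows", "data": {
  "moves": [0.048,-0.034,0,0,0,-1.3,0.096,-0.068,0,0,0,-2.6,0.144,-0.102,0,0,0,-3.9,0.192,-0.136,0,0,0,-5.2,0.24,-0.17,0,0,0,-6.5],
  "jaw": 0.05
}}

```text
clock: 1.92
tool_pos: [0.3682, -0.3899, 0.2316]
eef_rot: [0.001, 0.824, 0.566, 0.0]
ft_force: [0.4, -0.3, 0.1]
width: 0.05
finger_force: 0.0
```

```bash
python3 g.py .442 -.290 .16 45
```

```text
t 1.93 pos [ 0.3682 -0.3899  0.2316] yawY -21.1 w 0.05 F [ 0.4 -0.3  0.1] ff 0.0
[0.1198 0.0329 0.0716] [ 0.    0.01 -8.26]
```

{"op": "send_rows", "data": {
  "moves": [0.024,0.006,0.014,0,0,-1.3,0.048,0.013,0.028,0,0,-2.6,0.072,0.02,0.042,0,0,-3.9,0.096,0.026,0.056,0,0,-5.2,0.12,0.033,0.07,0,0,-6.5]
}}

```text
clock: 2.55
tool_pos: [0.4421, -0.2912, 0.1611]
eef_rot: [0.0, 0.493, 0.87, -0.0]
ft_force: [0.4, -0.1, -0.7]
width: 0.0502
finger_force: 0.0
```

{"op": "send_rows", "data": {
  "moves": [0,0,0,0,0,-1.0,0,0,0.0,0,0,-1.75,0,0,0,0,0,-1.75]
}}

```text
clock: 2.92
tool_pos: [0.4417, -0.2918, 0.1613]
eef_rot: [0.0, 0.386, 0.922, 0.0]
ft_force: [-0.6, -0.4, -0.4]
width: 0.0498
finger_force: 0.0
```

```bash
python3 g.py .442 -.290 .052 45
```

```text
t 2.92 pos [ 0.4417 -0.2918  0.1613] yawY 44.5 w 0.0498 F [-0.6 -0.4 -0.4] ff 0.0
[0.0011 0.0014 0.1093] [ 0.    0.   -0.06]
```

{"op": "send_rows", "data": {
  "moves": [0.001,0.001,0.04,0,0,-0.06,0.001,0.001,0.08,0,0,-0.06,0.001,0.001,0.1,0,0,-0.06,0.001,0.001,0.109,0,0,-0.06,0.001,0.001,0.109,0,0,-0.06]
}}

```text
clock: 3.55
tool_pos: [0.4416, -0.2903, 0.0522]
eef_rot: [-0.0, 0.382, 0.924, 0.0]
ft_force: [-0.2, -0.7, -0.4]
width: 0.0502
finger_force: 0.0
```

{"op": "send_rows", "data": {
  "moves": [0,0,0,0,0,0,0,0,0,0,0,0,0,0,0,0,0,0,0,0,0,0,0,0,0,0,0,0,0,0],
  "jaw": 0.0
}}

```text
clock: 4.18
tool_pos: [0.442, -0.2914, 0.0532]
eef_rot: [0.001, 0.382, 0.924, -0.001]
ft_force: [-1.9, -1.8, 5.5]
width: 0.0109
finger_force: 59.8
```

{"op": "send_rows", "data": {
  "moves": [0,0,-0.02,0,0,0,0,0,-0.06,0,0,0,0,0,-0.1,0,0,0,0,0,-0.14,0,0,0,0,0,-0.16,0,0,0]
}}

```text
clock: 4.8
tool_pos: [0.4423, -0.2898, 0.2137]
eef_rot: [0.001, 0.382, 0.924, 0.0]
ft_force: [0.1, -0.3, -4.2]
width: 0.0104
finger_force: 58.9
```

```bash
python3 g.py .487 -.068 .21 14
```

```text
t 4.8 pos [ 0.4423 -0.2898  0.2137] yawY 45.1 w 0.0104 F [ 0.1 -0.3 -4.2] ff 58.9
[0.1248 0.1887 0.0036] [0.01 0.01 3.89]
```

{"op": "send_rows", "data": {
  "moves": [0.025,0.038,0,0,0,0.8,0.05,0.076,0,0,0,1.6,0.075,0.114,0,0,0,2.4,0.1,0.152,0,0,0,3.2,0.125,0.189,0,0,0,3.9]
}}

```text
clock: 5.42
tool_pos: [0.4855, -0.0659, 0.211]
eef_rot: [-0.001, 0.617, 0.787, -0.0]
ft_force: [1.7, -1.6, -1.5]
width: 0.0106
finger_force: 58.9
```

{"op": "send_rows", "data": {
  "moves": [0,0,0,0,0,0,0,0,0,0,0,0,0,0,0,0,0,0]
}}

```text
clock: 5.8
tool_pos: [0.4858, -0.0696, 0.2116]
eef_rot: [-0.001, 0.617, 0.787, -0.0]
ft_force: [0.8, 0.3, -2.4]
width: 0.0106
finger_force: 58.9
```

```bash
python3 g.py .487 -.068 .09 14
python3 - <<'E'
from h import *
im,X=cloud('top');cv2.imwrite('pics/top2.png',cv2.resize(im[120:260,190:360],None,fx=4,fy=4))
im,X=cloud('side')
m=(np.hypot(X[...,0]-.487,X[...,1]+.068)<.075)&(X[...,2]>.13)&(X[...,2]<.26)
P=X[m];print(m.sum(),np.nanmin(P,0),np.nanmax(P,0));print(cv2.minAreaRect(P[P[:,2]<.205][:,:2].astype(np.float32)))
cv2.imwrite('pics/side2.png',cv2.resize(im[130:290,200:340],None,fx=4,fy=4))
E
```

```text
t 5.8 pos [ 0.4858 -0.0696  0.2116] yawY 13.8 w 0.0106 F [ 0.8  0.3 -2.4] ff 58.9
[0.0013 0.0017 0.1216] [-0.01 -0.   -0.03]
968 [ 0.43854597 -0.12688882  0.1574218 ] [ 0.53719785 -0.00887844  0.25976199]
((0.4867226481437683, -0.06789565086364746), (0.08072329312562943, 0.10501596331596375), 13.1831693649292)
```

View pics/side2.png

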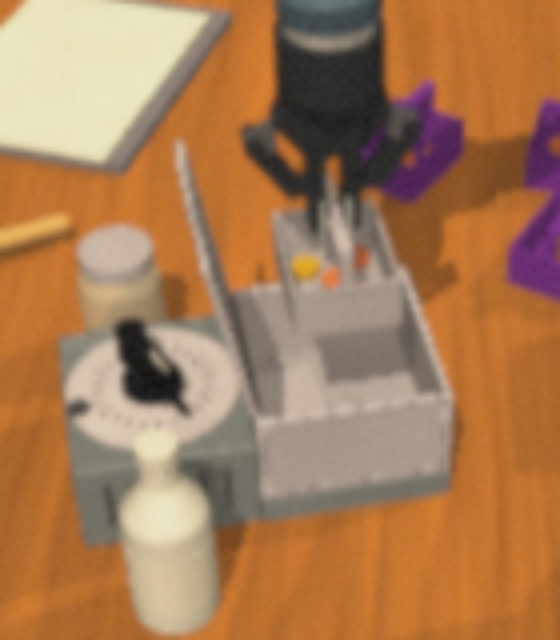

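The basket hangs level over the tank at crop (340,250), centred within a millimetre or two. Now I lower it.

{"op": "send_rows", "data": {
  "moves": [0.001,0.002,0.03,0,0,0,0.001,0.002,0.06,0,0,0,0.001,0.002,0.085,0,0,0,0.001,0.002,0.105,0,0,0,0.001,0.002,0.115,0,0,0]
}}

```text
clock: 6.52
tool_pos: [0.4874, -0.0676, 0.0961]
eef_rot: [-0.001, 0.617, 0.787, -0.001]
ft_force: [-0.4, 0.4, -2.7]
width: 0.0107
finger_force: 58.9
```

{"op": "send_rows", "data": {
  "moves": [0,0,0.003,0,0,0,0,0,0.006,0,0,0,0,0,0.009,0,0,0,0,0,0.011,0,0,0,0,0,0.011,0,0,0]
}}

```text
clock: 7.15
tool_pos: [0.4883, -0.0667, 0.0863]
eef_rot: [0.0, 0.616, 0.787, 0.0]
ft_force: [0.3, -0.2, -2.8]
width: 0.0107
finger_force: 58.9
```

Not in contact yet.

{"op": "send_rows", "data": {
  "moves": [0,0,0.001,0,0,0,0,0,0.002,0,0,0,0,0,0.003,0,0,0,0,0,0.003,0,0,0]
}}

```text
clock: 7.65
tool_pos: [0.4881, -0.0667, 0.0843]
eef_rot: [-0.0, 0.616, 0.787, -0.001]
ft_force: [-3.7, 0.7, 5.0]
width: 0.0107
finger_force: 60.0
```

{"op": "send_rows", "data": {
  "moves": [0,0,0,0,0,0,0,0,0,0,0,0,0,0,0,0,0,0,0,0,0,0,0,0,0,0,0,0,0,0],
  "jaw": 0.045
}}

```text
clock: 8.28
tool_pos: [0.4883, -0.0667, 0.0833]
eef_rot: [-0.0, 0.616, 0.787, 0.0]
ft_force: [0.5, 0.1, -0.9]
width: 0.0451
finger_force: 0.0
```

{"op": "send_rows", "data": {
  "moves": [0,0,-0.02,0,0,0,0,0,-0.06,0,0,0,0,0,-0.11,0,0,0,0,0,-0.17,0,0,0,0,0,-0.23,0,0,0]
}}

```text
clock: 8.9
tool_pos: [0.4878, -0.0666, 0.315]
eef_rot: [0.0, 0.616, 0.787, -0.0]
ft_force: [0.2, 0.1, -0.4]
width: 0.045
finger_force: 0.0
```

```bash
cat > lid.py <<'E'
from h import *
a=np.radians(14);hx=np.array([.487,-.068])+.074*np.array([np.cos(a),np.sin(a)]);
def w(mx,mz):return (hx[0]+mx*np.cos(a),hx[1]+mx*np.sin(a),.110+mz)
def pt(th,r=.130,b=.015):
    th=np.radians(th);return w(-r*np.cos(th)+(.004+b*np.sin(th))*np.sin(th), r*np.sin(th)+(.004+b*np.sin(th))*np.cos(th))
E
python3 - <<'E'
from h import *; from lid import *; import g
g.go((*w(-.02,.23),14),(*w(.06,.23),14),(*w(.06,.128),14))
for c in('top','side'):
    im,X=cloud(c)
    m=(np.hypot(X[...,0]-.487,X[...,1]+.068)<.075)&(X[...,2]>.085)&(X[...,2]<.115);m&=np.hypot(X[...,0]-.487,X[...,1]+.068)<.06
    P=X[m];print(c,m.sum(),np.median(P,0),cv2.minAreaRect(P[:,:2].astype(np.float32)))
    print(robot.place_of(c,'basket')[:4])
    l=(np.hypot(X[...,0]-.57,X[...,1]+.045)<.13)&(X[...,2]>.14)&(X[...,2]<.28)
    P=X[l];print('lid',np.linalg.svd(P-P.mean(0),full_matrices=0)[2][2],P[:,2].max())
E
```

```text
t 8.9 pos [ 0.4878 -0.0666  0.315 ] yawY 13.9 w 0.045 F [ 0.2  0.1 -0.4] ff 0.0
[-0.0011  0.0528 -0.025 ] [-0.    0.   -0.01]
[-0.0009  0.1328 -0.025 ] [-0.    0.   -0.01]
[-0.0009  0.1329  0.077 ] [-0.    0.   -0.01]
top 0 [nan nan nan] ((0.0, 0.0), (0.0, 0.0), 0.0)
[{'at': [0.4357, -0.4601, -0.0015], 'score': 0.74}, {'at': [0.2826, -0.2996, -0.0018], 'score': 0.61}, {'at': [0.2701, -0.4682, -0.0013], 'score': 0.61}]
lid [-0.95172097 -0.23711522  0.19494502] 0.2794136103363859
side 104 [ 0.4877455  -0.0556355   0.10487741] ((0.48908379673957825, -0.06446380913257599), (0.012714301235973835, 0.09819427132606506), 13.992605209350586)
[{'at': [0.2828, -0.3053, -0.0005], 'score': 0.83}, {'at': [0.486, -0.0657, 0.0331], 'score': 0.72}, {'at': [0.4428, -0.4602, -0.0026], 'score': 0.71}, {'at': [0.2679, -0.4674, -0.0003], 'score': 0.64}]
lid [-0.95487598 -0.22816534  0.19013797] 0.2765244500019453
  return _methods._mean(a, axis=axis, dtype=dtype,
  ret = um.true_divide(
```

The basket is flat on the floor: its handle top is at 0.105, as it should be. Next I go behind the lid with the jaws shut.

{"op": "send_rows", "data": {
  "moves": [-0.001,0.02,-0.03,0,0,0,-0.001,0.06,-0.03,0,0,0,-0.001,0.1,-0.03,0,0,0,-0.001,0.133,-0.03,0,0,0,-0.001,0.133,-0.01,0,0,0],
  "jaw": 0.0
}}

```text
clock: 9.72
tool_pos: [0.6191, -0.0341, 0.3212]
eef_rot: [-0.001, 0.615, 0.788, 0.001]
ft_force: [-0.0, -0.0, -0.4]
width: -0.0002
finger_force: 0.0
```

{"op": "send_rows", "data": {
  "moves": [0,0,0.03,0,0,0,0,0,0.06,0,0,0,0,0,0.087,0,0,0,0,0,0.087,0,0,0]
}}

```text
clock: 10.22
tool_pos: [0.6145, -0.0363, 0.2324]
eef_rot: [-0.003, 0.616, 0.787, -0.002]
ft_force: [0.1, -0.7, 0.5]
width: -0.0001
finger_force: 0.0
```

Run:
```python
from lid import *; import g
g.go(*[(*pt(t),14) for t in (100,90,80,70,60,50,40,30,20,10,0)])
```

```text
t 10.22 pos [ 0.6145 -0.0363  0.2324] yawY 13.9 w -0.0001 F [ 0.1 -0.7  0.5] ff 0.0
[ 0.     -0.0163 -0.0022] [-0.05 -0.01 -0.01]
[-0.     -0.0384 -0.0073] [-0.05 -0.01 -0.01]
[-0.0001 -0.0615 -0.0084] [-0.05 -0.01 -0.01]
[-0.0001 -0.0848 -0.0053] [-0.05 -0.01 -0.01]
[-0.0002 -0.1076  0.0021] [-0.05 -0.01 -0.01]
[-0.0002 -0.1289  0.0138] [-0.05 -0.01 -0.01]
[-0.0003 -0.148   0.0295] [-0.05 -0.01 -0.01]
[-0.0003 -0.1638  0.0487] [-0.05 -0.01 -0.01]
[-0.0004 -0.1759  0.0707] [-0.05 -0.01 -0.01]
[-0.0005 -0.1835  0.0947] [-0.05 -0.01 -0.01]
[-0.0005 -0.1865  0.1198] [-0.05 -0.01 -0.01]
```

{"op": "send_rows", "data": {
  "moves": [0,-0.016,-0.002,0,0,0,0,-0.038,-0.005,0,0,0,0,-0.061,-0.006,0,0,0,0,-0.085,-0.004,0,0,0,0,-0.107,0.002,0,0,0]
}}

```text
clock: 10.85
tool_pos: [0.514, -0.0615, 0.236]
eef_rot: [0.002, 0.616, 0.787, 0.001]
ft_force: [2.5, 0.6, -0.8]
width: -0.0001
finger_force: 1.1
```

{"op": "send_rows", "data": {
  "moves": [0,-0.021,0.012,0,0,0,0,-0.041,0.028,0,0,0,0,-0.057,0.047,0,0,0,0,-0.069,0.069,0,0,0,0,-0.076,0.09,0,0,0]
}}

```text
clock: 11.48
tool_pos: [0.4391, -0.0807, 0.1451]
eef_rot: [0.001, 0.617, 0.787, -0.001]
ft_force: [0.5, -0.2, 1.3]
width: 0.0002
finger_force: 0.8
```

Run:
```python
from lid import *; import g
g.go((*pt(0),14))
im,X=cloud('side')
l=(np.hypot(X[...,0]-.487,X[...,1]+.068)<.1)&(X[...,2]>.10)&(X[...,2]<.145)
P=X[l];print(l.sum(),P.mean(0),np.linalg.svd(P-P.mean(0),full_matrices=0)[2][2])
cv2.imwrite('pics/side3.png',cv2.resize(im[130:290,200:340],None,fx=3,fy=3))
```

```text
t 11.47 pos [ 0.4391 -0.0807  0.1451] yawY 13.8 w 0.0002 F [ 0.5 -0.2  1.3] ff 0.8
[ 0.0008 -0.0065  0.0311] [ 0.01  0.02 -0.02]
1597 [ 0.49680813 -0.04964278  0.12667884] [0.16777782 0.10886781 0.97979508]
```

View pics/side3.png

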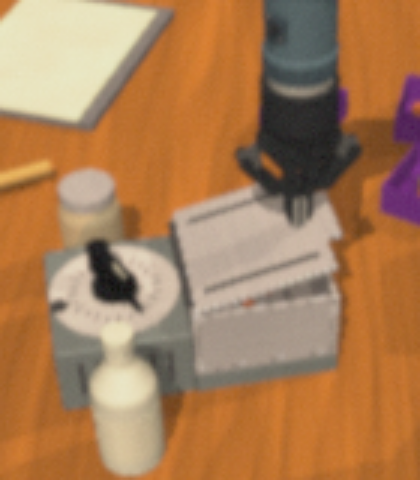

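The lid is nearly shut, with the fingers on it near its free edge at crop (300,205). I press it down gently.

{"op": "send_rows", "data": {
  "moves": [0,-0.003,0.008,0,0,0,0,-0.005,0.016,0,0,0,0,-0.006,0.023,0,0,0,0,-0.006,0.029,0,0,0,0,-0.006,0.033,0,0,0]
}}

```text
clock: 12.15
tool_pos: [0.4344, -0.0814, 0.1136]
eef_rot: [-0.001, 0.617, 0.787, -0.002]
ft_force: [-13.4, 0.5, 41.4]
width: 0.0001
finger_force: 21.1
```

{"op": "send_rows", "data": {
  "moves": [0,0,0.001,0,0,0,0,0,0.002,0,0,0,0,0,0.003,0,0,0,0,0,0.003,0,0,0]
}}

```text
clock: 12.65
tool_pos: [0.4345, -0.0814, 0.1136]
eef_rot: [-0.001, 0.617, 0.787, -0.003]
ft_force: [-16.8, 2.0, 44.0]
width: -0.0002
finger_force: 22.2
```

The lid is pressed home: about 44 N with the tip at 0.1136, held for more than 0.5 s. I lift off and measure the knob and tab.

{"op": "send_rows", "data": {
  "moves": [0,0,-0.03,0,0,0,0,0,-0.08,0,0,0,0,0,-0.12,0,0,0,0,-0.04,-0.14,0,0,0,0,-0.06,-0.14,0,0,0]
}}

```text
clock: 13.28
tool_pos: [0.3763, -0.0961, 0.25]
eef_rot: [0.002, 0.617, 0.787, 0.0]
ft_force: [0.0, -0.8, -1.4]
width: 0.0005
finger_force: 0.0
```

Run:
```python
from h import *
for c in('top','side'):
    im,X=cloud(c)
    for n in('dial_axis','nose','tab'):
        print(c,n,[(np.round(r['at'],4).tolist(),round(r['score'],2)) for r in robot.place_of(c,n)[:2]])
    D=np.array([.628,-.0335])
    r=np.hypot(X[...,0]-D[0],X[...,1]-D[1])
    l=(np.hypot(X[...,0]-.487,X[...,1]+.068)<.07)&(X[...,2]>.09)&(X[...,2]<.15)
    P=X[l];print('lid',l.sum(),np.median(P[:,2]),np.linalg.svd(P-P.mean(0),full_matrices=0)[2][2])
    k=(r<.06)&(X[...,2]>.118)&(X[...,2]<.135);P=X[k]
    print('knobtop',k.sum(),P.mean(0),cv2.minAreaRect(P[:,:2].astype(np.float32)))
    g=im.max(-1)
    dk=(r>.044)&(r<.072)&(g<90)&(X[...,2]>.08)&(X[...,2]<.11)
    nn,L,st,ce=cv2.connectedComponentsWithStats(dk.astype(np.uint8))
    for i in range(1,nn):
        if st[i,4]>3:
            m=X[L==i].mean(0);print(st[i,4],ce[i].round(1),m.round(4),np.degrees(np.arctan2(m[1]-D[1],m[0]-D[0])).round(1))
    if c=='top':cv2.imwrite('pics/d3.png',cv2.resize(im[125:195,220:310],None,fx=8,fy=8,interpolation=cv2.INTER_CUBIC))
```

```text
top dial_axis [([0.6301, -0.0326, 0.1197], 0.84), ([0.5574, -0.0492, -0.0002], 0.36)]
top nose [([0.6015, 0.0113, 0.0965], 0.66)]
top tab []
lid 1521 0.1142838500569516 [ 0.00196695 -0.0060934   0.9999795 ]
knobtop 138 [ 0.63018794 -0.03861077  0.12627134] ((0.6283297538757324, -0.037906207144260406), (0.023819871246814728, 0.07271340489387512), 40.06256103515625)
4 [253.8 147.5] [0.6784 0.0019 0.1025] 35.0
6 [253.  172.5] [0.5998 0.005  0.1018] 126.2
side dial_axis [([0.6272, -0.0361, 0.1196], 0.73)]
side nose [([0.6, 0.006, 0.0996], 0.55)]
side tab [([0.677, -0.003, 0.0953], 0.45)]
lid 1033 0.11479816204015864 [ 3.84967716e-04 -6.91467594e-04  9.99999687e-01]
knobtop 115 [ 0.63280306 -0.0343917   0.12605921] ((0.633167564868927, -0.034310922026634216), (0.02283339761197567, 0.07559142261743546), 32.79792785644531)
4 [219.  231.5] [0.6808 0.003  0.0952] 34.7
```

View pics/d3.png

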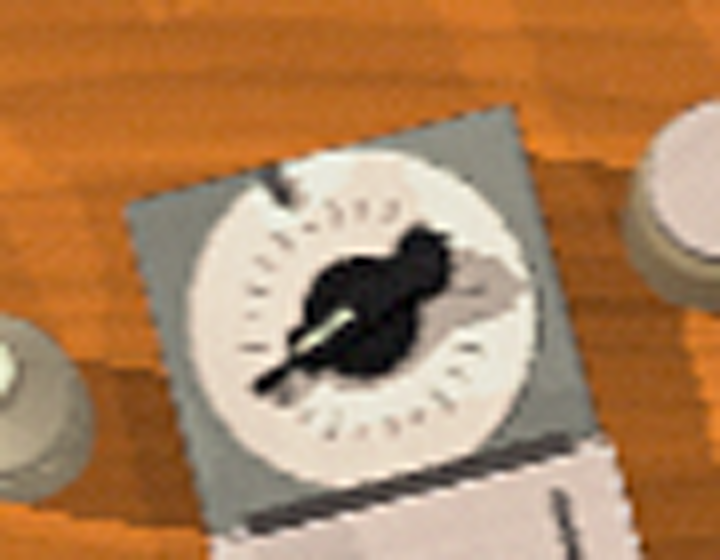

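The crop shows the nose tip at (262,388), the knob's round boss at (425,258), the tab running from (265,175) to its inner end at (288,203), and the dial outline centred near (362,319). I unproject these and fit the knob and tab angles.

Run:
```python
from h import *
p=robot.camera_params('top');K,D,R,t=[np.array(p[k],float) for k in('K','D','R','t')]
def ray(cu,cv,z):
    u,v=220+(cu+.5)/8-.5,125+(cv+.5)/8-.5
    n=cv2.undistortPoints(np.array([[[u,v]]],float),K,D)[0,0]
    d=R.T@np.array([*n,1]);c=-R.T@t.ravel();return (c+d*(z-c[2])/d[2])[:2]
ax=ray(362,319,.089);print('axis from disc',ax)
A=np.array([.6285,-.0340])
im,_=cloud('top')
for n,cu,cv_,z in(('nose',262,388,.099),('boss',425,258,.127),('tabin',288,203,.099),('tabout',265,175,.099)):
    q=ray(cu,cv_,z);d=q-A;print(n,q.round(4),'r',np.hypot(*d).round(4),np.degrees(np.arctan2(d[1],d[0])).round(1))
# plate edges: expected projections check
a=np.radians(14);e=np.array([np.cos(a),np.sin(a)])
for n,P in(('axis z127',(*A,.127)),('plate',(*A,.089))):
    print(n,(proj('top',P)[0]-[220,125])*8)
import g
for b in(33,36,39):g.go((*A,.16,b))
```

```text
axis from disc [ 0.62681581 -0.03194354]
nose [0.5985 0.0073] r 0.0511 126.0
boss [ 0.6442 -0.057 ] r 0.0278 -55.6
tabin [ 0.6713 -0.0036] r 0.0525 35.4
tabout [0.6825 0.0053] r 0.0668 36.0
axis z127 [362.25884456 295.64119679]
plate [363.66921729 311.20255172]
t 13.72 pos [ 0.3765 -0.095   0.248 ] yawY 14.0 w -0.0002 F [-0.2 -0.3 -0.2] ff 0.0
[-0.0016  0.2592  0.088 ] [ 0.   -0.01 -2.38]
t 13.72 pos [ 0.3765 -0.095   0.248 ] yawY 14.0 w -0.0002 F [-0.2 -0.3 -0.2] ff 0.0
[-0.0016  0.2592  0.088 ] [ 0.   -0.01 -2.76]
t 13.72 pos [ 0.3765 -0.095   0.248 ] yawY 14.0 w -0.0002 F [-0.2 -0.3 -0.2] ff 0.0
[-0.0016  0.2592  0.088 ] [ 0.   -0.01 -3.13]
```

{"op": "send_rows", "data": {
  "moves": [0,0.052,0,0,0,-0.5,0,0.104,0,0,0,-1.0,0,0.156,0.02,0,0,-1.6,-0.001,0.208,0.04,0,0,-2.1,-0.001,0.259,0.06,0,0,-2.65],
  "jaw": 0.05
}}

```text
clock: 14.35
tool_pos: [0.6298, -0.0341, 0.1867]
eef_rot: [-0.0, 0.46, 0.888, 0.0]
ft_force: [-0.3, -0.4, 0.9]
width: 0.0497
finger_force: 0.0
```

{"op": "send_rows", "data": {
  "moves": [0,0,0.02,0,0,0,0,0,0.03,0,0,0,0,0,0.03,0,0,0]
}}

```text
clock: 14.72
tool_pos: [0.6259, -0.0351, 0.1573]
eef_rot: [-0.001, 0.461, 0.887, -0.001]
ft_force: [-0.5, 0.6, 0.3]
width: 0.0502
finger_force: 0.0
```

```bash
python3 g.py .6285 -.034 .105 35.2
```

```text
t 14.72 pos [ 0.6259 -0.0351  0.1573] yawY 35.0 w 0.0502 F [-0.5  0.6  0.3] ff 0.0
[-0.0006  0.0029  0.0523] [-0.02 -0.01 -0.02]
```

{"op": "send_rows", "data": {
  "moves": [0,0.002,0.02,0,0,0,0,0.002,0.04,0,0,0,0,0.002,0.052,0,0,0,0,0.002,0.052,0,0,0,0,0.002,0.052,0,0,0]
}}

```text
clock: 15.35
tool_pos: [0.6296, -0.0331, 0.1066]
eef_rot: [0.0, 0.461, 0.887, 0.0]
ft_force: [1.2, 0.7, 0.2]
width: 0.0498
finger_force: 0.0
```

{"op": "send_rows", "data": {
  "moves": [0,0,0,0,0,0,0,0,0,0,0,0,0,0,0,0,0,0,0,0,0,0,0,0,0,0,0,0,0,0],
  "jaw": 0.0
}}

```text
clock: 15.98
tool_pos: [0.6286, -0.0339, 0.1072]
eef_rot: [-0.0, 0.461, 0.887, -0.001]
ft_force: [-4.0, -0.7, 5.8]
width: 0.0146
finger_force: 60.5
```

```bash
python3 g.py .6285 -.034 .105 35.2
```

```text
t 15.97 pos [ 0.6286 -0.0339  0.1072] yawY 35.1 w 0.0146 F [-4.  -0.7  5.8] ff 60.5
[-0.     -0.0001  0.0022] [-0.02  0.   -0.02]
```

The knob is gripped and centred, so the nose is at about 125°. I turn it about 90° clockwise from above.

{"op": "send_rows", "data": {
  "moves": [0,0,0,0,0,0.8,0,0,0,0,0,1.8,0,0,0,0,0,2.8,0,0,0,0,0,3.8,0,0,0,0,0,4.5]
}}

```text
clock: 16.6
tool_pos: [0.628, -0.0341, 0.1072]
eef_rot: [-0.0, 0.714, 0.7, -0.002]
ft_force: [-5.0, -1.3, 6.1]
width: 0.0148
finger_force: 60.6
```

{"op": "send_rows", "data": {
  "moves": [0,0,0,0,0,0.8,0,0,0,0,0,1.8,0,0,0,0,0,2.8,0,0,0,0,0,3.8,0,0,0,0,0,4.5]
}}

```text
clock: 17.23
tool_pos: [0.6274, -0.0339, 0.1072]
eef_rot: [-0.0, 0.895, 0.445, -0.002]
ft_force: [-5.5, -1.2, 6.2]
width: 0.0147
finger_force: 60.8
```

{"op": "send_rows", "data": {
  "moves": [0,0,0,0,0,0.8,0,0,0,0,0,1.5,0,0,0,0,0,2.0,0,0,0,0,0,2.2,0,0,0,0,0,2.2]
}}

```text
clock: 17.85
tool_pos: [0.6272, -0.0337, 0.1072]
eef_rot: [-0.0, 0.953, 0.304, -0.002]
ft_force: [-6.1, -0.5, 7.5]
width: 0.0146
finger_force: 60.8
```

```bash
python3 g.py .6285 -.034 .107 -54.5
python3 - <<'E'
from h import *
for c in('top','side'):
    robot.get_image(c)
    for n in('dial_axis','nose','tab'):print(c,n,[(np.round(r['at'],4).tolist(),round(r['score'],2)) for r in robot.place_of(c,n)[:2]])
E
```

```text
t 17.85 pos [ 0.6272 -0.0337  0.1072] yawY -54.5 w 0.0146 F [-6.1 -0.5  7.5] ff 60.8
[0.0009 0.001  0.0002] [-0.01  0.03 -0.01]
top dial_axis []
top nose []
top tab []
side dial_axis [([0.6282, -0.0345, 0.1203], 0.97)]
side nose [([0.6711, -0.0065, 0.1021], 0.82)]
side tab [([0.6708, -0.0054, 0.0956], 0.42)]
```

Side view puts nose and tab about 1 mm apart. I release and retreat straight up to check.

{"op": "send_rows", "data": {
  "moves": [0,0,0,0,0,0,0,0,0,0,0,0,0,0,0,0,0,0,0,0,0,0,0,0],
  "jaw": 0.045
}}

```text
clock: 18.75
tool_pos: [0.6294, -0.0331, 0.1062]
eef_rot: [-0.0, 0.952, 0.305, 0.0]
ft_force: [-0.1, 0.7, 0.3]
width: 0.045
finger_force: 0.0
```

{"op": "send_rows", "data": {
  "moves": [0,0,-0.02,0,0,0,0,0,-0.06,0,0,0,0,0,-0.12,0,0,0,0,0,-0.16,0,0,0,0,0,-0.16,0,0,0]
}}

```text
clock: 19.38
tool_pos: [0.6328, -0.0328, 0.2736]
eef_rot: [0.002, 0.952, 0.305, 0.006]
ft_force: [-0.1, -0.4, -0.7]
width: 0.0449
finger_force: 0.0
```

```bash
python3 g.py .40 -.10 .267 -54.5
```

```text
t 19.38 pos [ 0.6328 -0.0328  0.2736] yawY -54.5 w 0.0449 F [-0.1 -0.4 -0.7] ff 0.0
[-0.2286 -0.0805  0.0038] [ 0.05 -0.07 -0.  ]
```

{"op": "send_rows", "data": {
  "moves": [-0.046,-0.016,0,0,0,0,-0.092,-0.032,0,0,0,0,-0.138,-0.048,0,0,0,0,-0.184,-0.064,0,0,0,0,-0.228,-0.08,0,0,0,0]
}}

```text
clock: 20.0
tool_pos: [0.395, -0.1008, 0.266]
eef_rot: [-0.0, 0.952, 0.305, -0.0]
ft_force: [-0.9, -0.5, -0.4]
width: 0.0449
finger_force: 0.0
```

{"op": "send_rows", "data": {
  "moves": [0,0,0,0,0,0,0,0,0,0,0,0]
}}

```text
clock: 20.25
tool_pos: [0.3975, -0.1002, 0.2666]
eef_rot: [0.0, 0.952, 0.305, 0.001]
ft_force: [0.5, 0.0, 0.6]
width: 0.045
finger_force: 0.0
```

Run:
```python
from h import *
for c in('top','side'):
    im,X=cloud(c)
    for n in('dial_axis','nose','tab','bottle','jar','tin'):print(c,n,[(np.round(r['at'],4).tolist(),round(r['score'],2)) for r in robot.place_of(c,n)[:2]])
    l=(np.hypot(X[...,0]-.487,X[...,1]+.068)<.07)&(X[...,2]>.09)&(X[...,2]<.15);print('lidz',np.median(X[l][:,2]))
    if c=='top':cv2.imwrite('pics/d4.png',cv2.resize(im[125:195,220:310],None,fx=8,fy=8,interpolation=cv2.INTER_CUBIC))
```

```text
top dial_axis [([0.6283, -0.032, 0.12], 0.97)]
top nose [([0.673, -0.0036, 0.0962], 0.59)]
top tab []
top bottle [([0.5984, 0.1107, 0.0018], 0.59)]
top jar [([0.6782, -0.1814, 0.0039], 0.94)]
top tin [([0.4112, 0.3229, -0.0017], 0.97)]
lidz 0.11394309566011393
side dial_axis [([0.6295, -0.0343, 0.1242], 0.93), ([0.6786, -0.1763, -0.0027], 0.62)]
side nose [([0.6721, -0.0067, 0.0999], 0.57)]
side tab [([0.5584, -0.0446, 0.1105], 0.59), ([0.672, -0.0037, 0.0956], 0.45)]
side bottle [([0.5961, 0.112, 0.0023], 0.7)]
side jar [([0.6779, -0.1791, -0.0033], 0.96)]
side tin [([0.408, 0.3246, 0.0003], 0.9)]
lidz 0.11479085343184091
```

View pics/d4.png

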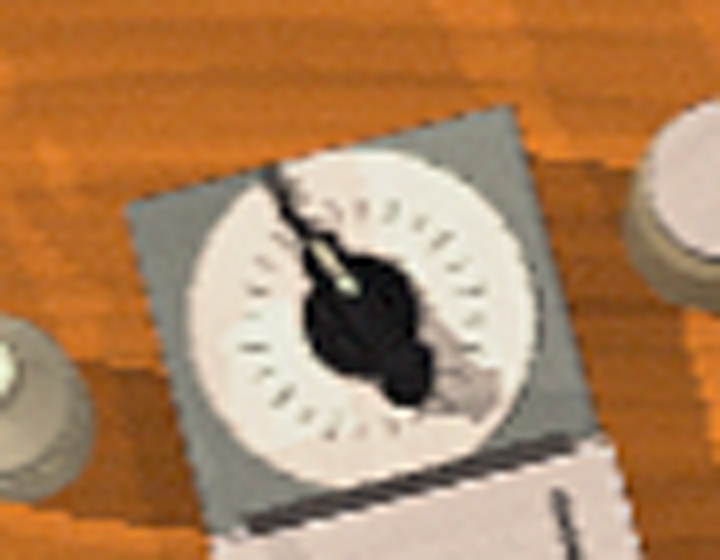

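Run:
```python
from h import *
A=np.array([.628,-.0338])
ims={'d3':cv2.imread('pics/d3.png'),'d4':cv2.imread('pics/d4.png')}
for c,im in ims.items():
    g=im.max(-1).astype(np.float32)
    for lo,hi,nm in((20,50,'tab/now'),(108,140,'nose before')):
        th=np.radians(np.arange(lo,hi,.5))
        for r in(.040,.043,.046,.049,.052,.055,.058,.062):
            P=np.c_[A[0]+r*np.cos(th),A[1]+r*np.sin(th),np.full(len(th),.099)]
            q=(proj('top',P)-[220,125]+.5)*8-.5
            v=cv2.remap(g,q[:,0].astype(np.float32)[None],q[:,1].astype(np.float32)[None],1)[0]
            w=np.clip(150-v,0,None)
            if w.sum()>100:print(c,nm,r,round(np.degrees((w*th).sum()/w.sum()),1),int(v.min()))
```

```text
d3 tab/now 0.052 34.6 124
d3 tab/now 0.055 35.0 55
d3 tab/now 0.058 34.6 49
d3 tab/now 0.062 34.9 79
d3 nose before 0.04 125.4 20
d3 nose before 0.043 126.1 0
d3 nose before 0.046 127.6 7
d3 nose before 0.049 125.6 0
d3 nose before 0.052 125.0 40
d4 tab/now 0.04 36.7 14
d4 tab/now 0.043 36.5 11
d4 tab/now 0.046 37.5 21
d4 tab/now 0.049 37.8 15
d4 tab/now 0.052 37.0 18
d4 tab/now 0.055 35.0 43
d4 tab/now 0.058 34.3 48
d4 tab/now 0.062 34.7 73
```

Nose at about 36.5° and tab at about 35°, so they are under 2 mm apart (5 mm is allowed). The lid is shut and the bystanders have not moved, so I hand in.

```bash
python3 -c "
from cell import robot
print(robot.hand_in())"
```

```text
the job is handed in; nothing more can be done
None
```

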